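# Weigh out brass ballast for a carved bookend on a spring scale

### The job

The carved house on the spring scale needs its brass ballast weighed out: first pull the wooden transit chock clear of the scale so that the pan hangs free on its spring, and leave it on the bench. Then slide brass slugs from the loading ledge fully onto the pan, large or small as needed, until the red needle rests within the green sector of the dial. Keep the slugs flat on the ledge or pan rather than lifting them, leave those not needed on the ledge, and do not tip the house or push it about.

Things in the scene. Friction and masses are not known exactly. Their poses are not given: they have to be found in the camera images.
- scale: Grey spring scale, fixed to the bench. Origin at bench level; x runs from its loading ledge (robot's side) to its pan, z up. In its frame: ledge x -140 to -27 mm, pan x -26 to +146 mm, both y -135 to +135 mm; left of them (y 140 to 275 mm, x -60 to +100 mm) the dial housing, 69 mm high, with a white dial of radius 60 mm facing up, centred at x 20 mm, y 207 mm.
- ledge_edge (a point): Middle of the edge of the loading ledge next to the pan, on its top: a flat, rimless steel-topped shelf 60 mm above the bench, reaching 113 mm from here towards the robot; the pan begins 1 mm beyond. Slugs slide across best when pushed low, 4 mm or so above the ledge, at 50 mm/s, until their rear is about 10 mm past this edge.
- pan_mid (a point): Centre of the aluminium pan's top, 62 mm high (2 mm above the ledge) while propped; goes only straight down on its spring (790 N/m, 18 mm at most). 8 mm lips on sides and rear, none towards the ledge. With the chock out the house alone brings it about 1.5 to 5 mm below the ledge; a large slug sinks it 5 mm more, a small one 2.5 mm.
- needle (a joint): Angle of the red needle on the dial (rad): 0 points along the scale's +y, growing clockwise seen from above (100 rad per metre that the pan sinks). A large slug on the pan adds about 0.50, a small one about 0.25 (slug masses vary by up to 5 percent); it goes back if they are taken off.
- target (a joint): Angle of the middle of the green sector on the dial (rad), on the same scale as the needle. The sector reaches 0.18 rad to either side. It differs each time and does not move.
- needle_tip (a point): Tip of the red needle, 54 mm from the dial's centre; its x axis points along the needle.
- target_mid (a point): Point on the middle line of the green sector, 54 mm from the dial's centre; its x axis points outward along that line.
- chock_grip (a point): Light wooden chock, red stripe at its outer end: block 36 (its x) x 110 (its y) x 55 mm high, 140 g, on the bench. Its inner half props the pan's right side (scale's -y); some 60 mm sticks out. This point is half-way up, 25 mm from the outer end, in the middle of its width. Grip across the 36 mm from above and draw it out along its own -y, some 85 mm; the pan bears on it with a few newtons.
- house_mid (a point): Dark carved wooden house (a bookend), 60 x 90 mm and 85 mm high, standing on the rear part of the pan; this point is 40 mm above its foot on its middle line. Its mass (0.29 to 0.56 kg) differs each time.
- large_1_mid (a point): Large brass slug: a disc 56 mm in diameter, 20 mm high, 0.40 kg, standing flat on the loading ledge. This point is its centre (10 mm above its foot); z is its axis.
- large_2_mid (a point): Large brass slug: a disc 56 mm in diameter, 20 mm high, 0.40 kg, standing flat on the loading ledge. This point is its centre (10 mm above its foot); z is its axis.
- small_1_mid (a point): Small brass slug: a disc 40 mm in diameter, 20 mm high, 0.20 kg, standing flat on the loading ledge. This point is its centre (10 mm above its foot); z is its axis.
- small_2_mid (a point): Small brass slug: a disc 40 mm in diameter, 20 mm high, 0.20 kg, standing flat on the loading ledge. This point is its centre (10 mm above its foot); z is its axis.
Mind the look-alikes: they are no part of the job. What is shaped like the part that bears small_2_mid but black or pink is not meant.

How it is judged (in metres and radians):
On the way, in this order (a step that is already met when the one before it is completed fails the run):
1. the chock is out from under the pan and clear of the scale, the needle still short of the green sector ((y of chock_grip in the frame of scale below -0.22 m or x of chock_grip in the frame of scale below -0.24 m or x of chock_grip in the frame of scale above 0.25 m) and not (angle between the x axis of needle_tip and the x axis of target_mid, either way round below 0.19 rad)), for 0.3 s.
2. slugs on the pan have brought the needle into the green sector (angle between the x axis of needle_tip and the x axis of target_mid, either way round below 0.19 rad), for 0.5 s.
At the end, for the whole second after the job is handed in: Chock on the bench, clear of the scale; needle at rest within 0.19 rad of the green sector's middle; every slug flat, either wholly past the ledge on the pan or on the ledge with its centre 4 mm or more back from the edge; house upright on the pan ((y of chock_grip in the frame of scale below -0.22 m or x of chock_grip in the frame of scale below -0.24 m or x of chock_grip in the frame of scale above 0.25 m) and angle between the x axis of needle_tip and the x axis of target_mid, either way round below 0.19 rad and velocity of joint needle between -0.1 and 0.1 rad/s and height (world z) of chock_grip below 0.045 m and angle between each of house_mid, large_1_mid, large_2_mid, small_1_mid, small_2_mid's own z axis and vertical below 0.1 rad and z of house_mid in the frame of pan_mid above 0.03 m and height (world z) of each of large_1_mid, large_2_mid, small_1_mid, small_2_mid above 0.04 m and (x of large_1_mid in the frame of scale above 0 m or x of large_1_mid in the frame of scale below -0.031 m) and (x of large_2_mid in the frame of scale above 0 m or x of large_2_mid in the frame of scale below -0.031 m) and (x of small_1_mid in the frame of scale above -0.008 m or x of small_1_mid in the frame of scale below -0.031 m) and (x of small_2_mid in the frame of scale above -0.008 m or x of small_2_mid in the frame of scale below -0.031 m)); the robot touches nothing.
It fails at once if a slug is lifted more than about 20 mm off the ledge (height (world z) of any of large_1_mid, large_2_mid, small_1_mid, small_2_mid above 0.092 m).
It fails at once if the house is tipped by more than 0.3 rad or shoved more than about 30 mm (angle between house_mid's own z axis and vertical above 0.3 rad or distance of house_mid from where it was at the start of the episode above 0.04 m).
It also fails if it takes over 64 s, if anything falls off the work surface, if the arm or the gripper's body presses on something with over 40 N, if the wrist force passes 120 N, or if a joint passes its speed limit or range.

### The arm

A 6-joint arm with a two-finger parallel gripper is mounted at the origin on the work surface. World frame = base frame: x ahead of the robot, y to its left, z up, the work surface at z = 0. Lengths are in m, angles in degrees, forces in N, time in s.
With the tool pointing down it reaches from about 0.35 to 0.875 m from the base axis. Payload 4.2 kg.
Tool frame: the origin (TCP) lies at the very end of the fingers, on their centre line; the grasp point (between the pads) lies 19 mm behind it; z points along the fingers, y is the line along which they close (so a half turn about z gives the same grasp; the last joint's range is limited). The gripper opens to 87 mm and grips with 3 to 60 N. Pads are 19 mm wide; open, the fingers measure 117 mm over their backs; the gripper's body (75 mm by 190 mm) begins 51 mm behind the grasp point.
Start: joints at [81.624, 22.042, 0.453, 0, -68.411, -14.817], TCP at [0.246, 0.574, 0.223] pointing down, gripper open.
Joint ranges: [-179.83, 179.83], [-69.29, 118.12], [-61.27, 80.66], [-181.25, 117.63], [-171.15, -9.14], [-177.46, 177.46]. Speed limits (degrees/s): [159.86, 159.86, 180, 180, 180, 180].

### API

Orientations are given as [roll, pitch, yaw] about the fixed x, y, z axes, in that order (R = Rz(yaw) Ry(pitch) Rx(roll)).
In Python, from plant import status, cams, env, recognise, regions_of, landmark_of gives the robot as it stands.
- The arm moves only by the tool carry_out, never from a script. Its argument "steps" is a list of rows, each a list of 2 entries, a list of its own where there are three numbers: the shift along the tool's x, y, z as a fraction of full scale, then the turn, a rotation vector about the tool's x, y, z as a fraction of full scale. In form: [[[dx, dy, dz], [wx, wy, wz]], ...]. A call has 1 to 20 rows; each row shifts and turns the commanded pose from where the row before left it, along the tool's axes as they then stand; what a row does not reach is not made up. Full scale, the value 1, is 0.025 m for a shift and 6 degrees for a turn. A row lasts 1/10 s, in which the tool goes at most 50 mm and 8.59 degrees, less where a joint would pass 70% of its speed; a pose out of reach is approached as far as the arm can. A call with a number of a shift or a turn outside -1 to 1 is refused whole. A call with a gripper value outside its range is refused whole. "jaw" is the opening, from 0 (shut) to 1 (fully open), set as the call begins (left out, the last holds). The fingers move at their own pace and stop on an object; the grip force is fixed at half the most. Time passes only in rows, so rows that do not move let the fingers close. It gives the time, the measured TCP pose, the force, the opening and the grip force at its end, in the units of the state.
- status.sense(): the state, without advancing time (a new reading comes with each control period).
- cams.grab_frame(name): name is "scene" or "top" or "wrist"; returns the picture (480x640x3 uint8, blue, green, red); there is no depth.
- cams.get_calibration(name): a dict with "fx", "fy", "cx", "cy" (pixels), "world_from_camera" (4x4, takes a point from camera to world coordinates). Camera axes: x right, y down, z forward; pixel columns grow to the right and rows downward; lengths in m; the calibration is good to about 2 mm. A picture is of the moment at which its call begins: read the wrist's pose just before it. get_calibration takes no time and is no camera call; for the wrist camera it gives the pose at the moment of the call.
- env.close_job(): hands the job in; it is judged then, once.
Trained networks look in the newest picture that a camera, given by its name, has taken for a name from the list of things; names that differ only in an ending like _2 or _b are one class to them, and where a whole thing is asked for, a point or a joint stands for the part that bears it (a point fixed in the world has none). Each returns a list of dicts, best first, with "conf" (0 to 1); they miss things now and then, are a little off and sometimes report something else, mostly with a low value. They report only what shows in the picture. A call takes as long as a camera call. They do not tell look-alikes from the thing itself.
- recognise(camera, label): "xy" ([column, row] in pixels, amid what is visible of it).
- regions_of(camera, label): "region" (480x640 bool, what is visible of it) and "xy" ([column, row] in pixels, amid what is visible of it).
- landmark_of(camera, label): "xy" ([column, row] in pixels: a listed point, or the origin of a listed thing).
The state is a dict: "time": time; "joints": joint angles; "joint_velocities": joint speeds; "effort": joint torques, N m; "position": TCP position; "orientation": TCP orientation; "force": force on the tool from outside, world axes, zero at the start; "moment": the same for the moment, N m; "width": opening from 0.0 (shut) to 1.0 (fully open); "grasp_force": force on a finger pad.
Only numpy, scipy, OpenCV 4.12 (cv2) and the standard library are available. Lean on these libraries where they do the work, as an engineer would, in place of code of your own. Each camera call takes 0.05 s, during which the arm holds its last target. There are 200 camera calls.

## Working session

There is one attempt and no reset: what is moved stays moved. The work goes in short steps, Python scripts to look and compute and a tool call to move; the robot and the scene stay as the last step left them, time stands still between calls to the robot, and variables do not carry over. Pictures are saved under pics/ and viewed, at most 10 in all, crops included, and the job is handed in when it is done.

Besides the shell and the picture viewer there is one more tool, called after "Request:" as a command line: name --argument value ..., lists and objects as JSON in quotes. carry_out: Moves the arm, as the interface text tells. Its arguments: {"type":"object","properties":{"steps":{"type":"array"},"jaw":{"type":"number"}},"required":["steps"]}

```bash
mkdir -p pics
cat > h.py <<'E'
import numpy as np, cv2
from plant import status, cams, env, recognise, regions_of, landmark_of
def ray(cam,xy):
    c=cams.get_calibration(cam);T=np.array(c["world_from_camera"])
    d=T[:3,:3]@np.array([(xy[0]-c["cx"])/c["fx"],(xy[1]-c["cy"])/c["fy"],1]);return T[:3,3],d
def at(cam,xy,z):
    o,d=ray(cam,xy);return o+d*(z-o[2])/d[2]
E
python3 - <<'E'
from h import *
for n in ("top","scene"):
    cv2.imwrite(f"pics/{n}0.png",cams.grab_frame(n)); c=cams.get_calibration(n); print(n,c["fx"],np.round(c["world_from_camera"],3).tolist())
Z=dict(scale=0,ledge_edge=.06,pan_mid=.062,needle_tip=.069,target_mid=.069,chock_grip=.0275,house_mid=.102,large_1_mid=.07,small_1_mid=.07)
for n in ("top","scene"):
  for l,z in Z.items():
    for r in landmark_of(n,l)[:6]:
        print(n,l,round(r["conf"],2),np.round(r["xy"]),np.round(at(n,r["xy"],z),3))
s=status.sense();print(s["time"],s["position"],s["orientation"],s["force"])
E
```

```text
top 497.6891076489653 [[-0.016, -0.99, 0.143, 0.415], [-0.999, 0.011, -0.031, 0.132], [0.029, -0.143, -0.989, 0.835], [0.0, 0.0, 0.0, 1.0]]
scene 521.0435164043472 [[0.185, 0.832, -0.522, 0.99], [0.983, -0.15, 0.11, 0.02], [0.013, -0.534, -0.846, 0.87], [0.0, 0.0, 0.0, 1.0]]
top scale 0.64 [369. 227.] [0.557 0.015 0.   ]
top ledge_edge 0.79 [383. 238.] [0.528 0.002 0.06 ]
top pan_mid 0.9 [371. 189.] [0.608 0.018 0.062]
top needle_tip 0.5 [208. 235.] [0.536 0.275 0.069]
top target_mid 0.71 [227. 196.] [0.596 0.246 0.069]
top chock_grip 0.68 [468. 184.] [ 0.623 -0.151  0.027]
top house_mid 0.78 [349. 153.] [0.655 0.057 0.102]
top house_mid 0.73 [229. 197.] [0.588 0.238 0.102]
top large_1_mid 0.72 [367. 277.] [0.467 0.031 0.07 ]
top small_1_mid 0.72 [446. 264.] [ 0.486 -0.093  0.07 ]
top small_1_mid 0.31 [351. 154.] [0.664 0.05  0.07 ]
scene scale 0.6 [265. 298.] [0.552 0.013 0.   ]
scene ledge_edge 0.81 [258. 273.] [0.529 0.007 0.06 ]
scene pan_mid 0.67 [271. 312.] [0.609 0.019 0.062]
scene needle_tip 0.45 [410. 247.] [0.53  0.284 0.069]
scene needle_tip 0.43 [299. 323.] [0.641 0.061 0.069]
scene target_mid 0.53 [200. 259.] [ 0.488 -0.091  0.069]
scene target_mid 0.42 [400. 281.] [0.596 0.249 0.069]
scene chock_grip 0.69 [175. 345.] [ 0.625 -0.149  0.027]
scene house_mid 0.58 [303. 321.] [0.653 0.067 0.102]
scene large_1_mid 0.97 [269. 241.] [0.473 0.034 0.07 ]
scene large_1_mid 0.69 [304. 233.] [0.467 0.1   0.07 ]
scene large_1_mid 0.24 [273. 314.] [0.617 0.022 0.07 ]
scene small_1_mid 0.79 [198. 257.] [ 0.484 -0.094  0.07 ]
1.0 [0.24612453 0.57450397 0.22256474] [-1.79996118e+02  4.52296015e-04 -2.31953471e+01] [ 0.10740632 -0.13779742 -0.20243993]
```

View pics/top0.png

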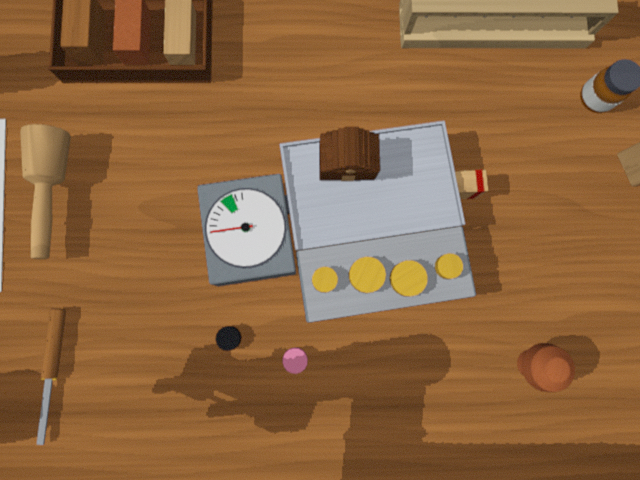

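View pics/scene0.png

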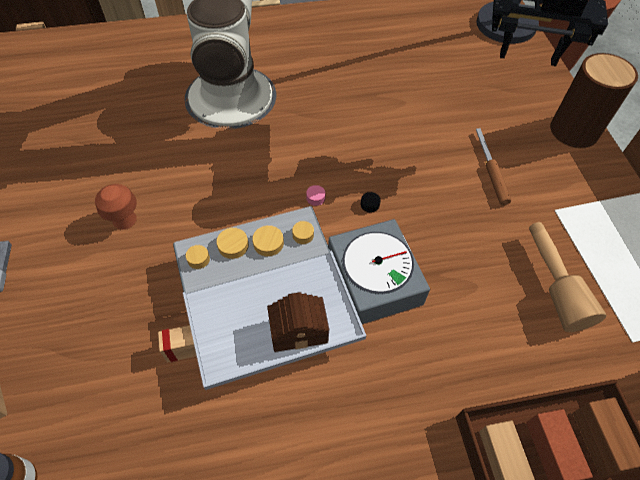

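Top view: the brass slugs on the ledge are small (325,279) and (450,266), and large (367,274) and (409,278). The look-alikes are black (228,338) and pink (295,361), both on the bench and not wanted. The chock, with its red stripe, sticks out at (472,182). Near it in colour are the wooden blocks in the tray (180,25) and the pale block (630,165), which are not it. The needle points left at (211,232) and the green sector is at (230,203).

```bash
cat >> h.py <<'E'
def gauge(img):
    "needle and green angle in pixels->world at z=.069, returns rel to dial centre"
    h=cv2.cvtColor(img,cv2.COLOR_BGR2HSV)
    return h
E
python3 - <<'E'
from h import *
im=cv2.imread("pics/top0.png")
a=cv2.resize(im[140:230,420:520],None,fx=4,fy=4,interpolation=cv2.INTER_CUBIC)
b=cv2.resize(im[180:280,190:300],None,fx=3.6,fy=3.6,interpolation=cv2.INTER_CUBIC)
cv2.imwrite("pics/crop.png",np.hstack([a,b]))  if a.shape[0]==b.shape[0] else None
P={"pan rl":(281,144,.07),"pan rr":(445,122,.07),"ledge fl":(309,321,.06),"ledge fr":(474,296,.06),"edge l":(299,250,.062),"edge r":(464,227,.062)}
for k,(u,v,z) in P.items(): print(k,np.round(at("top",(u,v),z),4))
# dial
g=im[180:290,195:300];h=cv2.cvtColor(g,cv2.COLOR_BGR2HSV)
w=(h[...,1]<40)&(h[...,2]>180)
gr=(h[...,0]>50)&(h[...,0]<85)&(h[...,1]>120)
rd=((h[...,0]<8)|(h[...,0]>172))&(h[...,1]>120)&(h[...,2]>100)
for n,m in (("white",w),("green",gr),("red",rd)):
    y,x=np.nonzero(m);print(n,len(x),x.mean()+195,y.mean()+180,np.round(at("top",(x.mean()+195,y.mean()+180),.069),4))
h2=cv2.cvtColor(im,cv2.COLOR_BGR2HSV)[150:210,455:500]
rd=((h2[...,0]<8)|(h2[...,0]>172))&(h2[...,1]>170)
y,x=np.nonzero(rd);print("stripe",len(x),x.mean()+455,y.mean()+150,x.min()+455,x.max()+455,y.min()+150,y.max()+150)
for l in ("large_1_mid","small_1_mid","chock_grip","house_mid"):
  for n in ("top",):
    for r in regions_of(n,l)[:5]:
        print(l,round(r["conf"],2),np.round(r["xy"]),r["region"].sum(), np.round(at(n,r["xy"],.08 if 'chock' not in l else .055),3))
E
```

```text
pan rl [0.6809 0.1614 0.07  ]
pan rr [ 0.7164 -0.1043  0.07  ]
ledge fl [0.4014 0.1204 0.06  ]
ledge fr [ 0.4358 -0.1379  0.06  ]
edge l [0.5113 0.1345 0.062 ]
edge r [ 0.5449 -0.1279  0.062 ]
white 4336 249.4820110701107 227.44580258302582 [0.5466 0.2111 0.069 ]
green 148 229.36486486486487 203.1081081081081 [0.5856 0.2426 0.069 ]
red 44 229.70454545454544 228.77272727272728 [0.5449 0.2417 0.069 ]
stripe 167 478.4850299401198 183.22155688622755 469 483 169 198
large_1_mid 0.59 [366. 275.] 1112 [0.469 0.033 0.08 ]
small_1_mid 0.93 [448. 266.] 633 [ 0.482 -0.094  0.08 ]
chock_grip 0.75 [473. 181.] 809 [ 0.621 -0.15   0.055]
chock_grip 0.62 [366. 277.] 1100 [0.468 0.03  0.055]
house_mid 0.81 [349. 156.] 3163 [0.657 0.054 0.08 ]
house_mid 0.62 [246. 224.] 115 [0.549 0.216 0.08 ]
```

Run:
```python
from h import *
im=cv2.imread("pics/top0.png")
a=cv2.resize(im[150:215,430:510],(400,325),interpolation=cv2.INTER_CUBIC)
b=cv2.resize(im[180:275,195:312],(400,325),interpolation=cv2.INTER_CUBIC)
cv2.imwrite("pics/crop1.png",np.hstack([a,b]))
```

```text
(no output)
```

View pics/crop1.png

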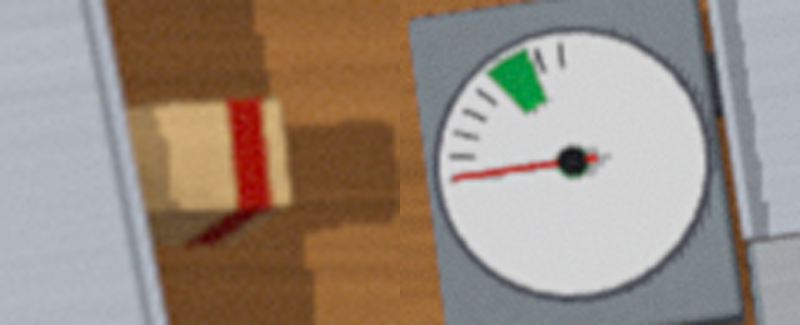

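The left crop shows the chock's top: outer end from about (485.6,169.6) to (488,191.4), with the stripe just inside it. This is the right object. The right crop shows the dial: hub (245.6,226.8), needle tip (210.5,232), green middle (229,203.5).

```bash
cat >> h.py <<'E'
yaw=np.radians(7.5);O=np.array([.5555,.009]);Rs=np.array([[np.cos(yaw),-np.sin(yaw)],[np.sin(yaw),np.cos(yaw)]])
def sc(p): return Rs.T@(np.array(p)[:2]-O)
def wo(p): return O+Rs@np.array(p)
E
python3 - <<'E'
from h import *
H=sc(at("top",(245.6,226.8),.069));print("hub",H)
for n,p in (("needle",(210.5,232)),("green",(229.2,203.3)),("green net",(227,196))):
    d=sc(at("top",p,.069))-H;print(n,np.arctan2(d[0],d[1]),np.hypot(*d))
C=lambda u,v:(430+u/5,150+v/5)
q=[at("top",C(*p),.055) for p in ((278,98),(290,207),(130,104),(150,212))]
print(np.round(q,4));
q=np.array(q)[:,:2]
for d in (q[2]-q[0],q[3]-q[1]): print("y dir deg",np.degrees(np.arctan2(d[1],d[0])))
print("width",np.linalg.norm(q[0]-q[1]),"end mid",(q[0]+q[1])/2, sc((q[0]+q[1])/2))
im=cv2.imread("pics/top0.png");h=cv2.cvtColor(im,cv2.COLOR_BGR2HSV)[240:310,305:475]
m=((h[...,0]>18)&(h[...,0]<32)&(h[...,1]>150)).astype(np.uint8)
n,L,S,c=cv2.connectedComponentsWithStats(m)
for i in range(1,n):
    if S[i,4]>100:
        p=at("top",c[i]+[305,240],.078);print("slug",c[i]+[305,240],S[i],np.round(p,4),np.round(sc(p),4))
E
```

```text
hub [0.01945876 0.20733997]
needle -0.008432991832244885 0.05467023544122756
green 1.1012941271987673 0.04551850241730663
green net 1.1659296498596983 0.05730481769803666
[[ 0.6407 -0.1714  0.055 ]
 [ 0.6042 -0.173   0.055 ]
 [ 0.6391 -0.1225  0.055 ]
 [ 0.603  -0.127   0.055 ]]
y dir deg 91.94816691935512
y dir deg 91.57811250906262
width 0.036538616079188645 end mid [ 0.62249413 -0.17221049] [ 0.04276827 -0.1884047 ]
slug [448.61759082 265.81835564] [130  14  28  25 523] [ 0.482  -0.0951  0.078 ] [-0.0865 -0.0936]
slug [366.89818548 274.40020161] [ 44  17  36  35 992] [0.4705 0.0314 0.078 ] [-0.0814  0.0333]
slug [408.19014778 277.991133  ] [  85   21   37   35 1015] [ 0.4642 -0.0318  0.078 ] [-0.0959 -0.0285]
slug [324.40546218 279.08613445] [  7  27  25  25 476] [0.4642 0.0964 0.078 ] [-0.0791  0.0986]
```

Request:
carry_out --steps '[[[0, 0, 0], [0, 0, 0.985]], [[0, 0, 0], [0, 0, 0.985]], [[0, 0, 0], [0, 0, 0.985]], [[0, 0, 0], [0, 0, 0.985]], [[0, 0, 0], [0, 0, 0.985]], [[0, 0, 0], [0, 0, 0.985]], [[0, 0, 0], [0, 0, 0.985]], [[0, 0, 0], [0, 0, 0.985]], [[0, 0, 0], [0, 0, 0.985]], [[0, 0, 0], [0, 0, 0.985]], [[0, 0, 0], [0, 0, 0.985]], [[0.98, -0.472, 0], [0, 0, 0]], [[0.98, -0.472, 0], [0, 0, 0]], [[0.98, -0.472, 0], [0, 0, 0]], [[0.98, -0.472, 0], [0, 0, 0]], [[0.98, -0.472, 0], [0, 0, 0]], [[0.98, -0.472, 0], [0, 0, 0]], [[0.98, -0.472, 0], [0, 0, 0]], [[0.98, -0.472, 0], [0, 0, 0]]]' --jaw 0.8

```text
time: 3.1
position: [0.347, 0.3805, 0.2228]
orientation: [-180.0, 0.0, -88.2]
force: [0.3, 1.0, -0.3]
width: 0.796
grasp_force: 0.0
```

Request:
carry_out --steps '[[[0.98, -0.472, 0], [0, 0, 0]], [[0.98, -0.472, 0], [0, 0, 0]], [[0.98, -0.472, 0], [0, 0, 0]], [[0.98, -0.472, 0], [0, 0, 0]], [[0.98, -0.472, 0], [0, 0, 0]], [[0.98, -0.472, 0], [0, 0, 0]], [[0.98, -0.472, 0], [0, 0, 0]], [[0.98, -0.472, 0], [0, 0, 0]], [[0.98, -0.472, 0], [0, 0, 0]], [[0.98, -0.472, 0], [0, 0, 0]], [[0.98, -0.472, 0], [0, 0, 0]], [[0.98, -0.472, 0], [0, 0, 0]], [[0.98, -0.472, 0], [0, 0, 0]], [[0.98, -0.472, 0], [0, 0, 0]], [[0.98, -0.472, 0], [0, 0, 0]], [[0.98, -0.472, 0], [0, 0, 0]], [[0, 0, 0], [0, 0, 0]]]'

```text
time: 4.8
position: [0.5486, -0.0065, 0.2223]
orientation: [-180.0, -0.0, -88.4]
force: [0.9, 1.3, -0.5]
width: 0.803
grasp_force: 0.0
```

Request:
carry_out --steps '[[[0.967, -0.457, 0], [0, 0, 0]], [[0.967, -0.457, 0], [0, 0, 0]], [[0.967, -0.457, 0], [0, 0, 0]], [[0.967, -0.457, 0], [0, 0, 0]], [[0.967, -0.457, 0], [0, 0, 0]], [[0.967, -0.457, 0], [0, 0, 0]], [[0, 0, 1], [0, 0, 0]], [[0, 0, 1], [0, 0, 0]], [[0, 0, 1], [0, 0, 0]], [[0, 0, 0], [0, 0, 0]]]'

```text
time: 5.8
position: [0.6179, -0.1463, 0.1435]
orientation: [179.5, 0.1, -88.2]
force: [-0.5, 0.1, -0.9]
width: 0.797
grasp_force: 0.0
```

Run:
```python
from h import *
s=status.sense();print(s["position"],s["orientation"])
im=cams.grab_frame("wrist");cv2.imwrite("pics/w1.png",im)
h=cv2.cvtColor(im,cv2.COLOR_BGR2HSV)
for r in landmark_of("wrist","chock_grip")[:2]: print(r["conf"],r["xy"],at("wrist",r["xy"],.0275))
for r in regions_of("wrist","chock_grip")[:2]: print(r["conf"],r["xy"],at("wrist",r["xy"],.055))
```

```text
[ 0.61793915 -0.14631314  0.14351525] [ 1.79513094e+02  8.52035745e-02 -8.82289654e+01]
0.73 [315.3, 230.5] [ 0.6287551  -0.14534073  0.0275    ]
0.64 [382.0, 383.0] [ 0.5664477  -0.00774962  0.0275    ]
0.86 [316.1, 238.3] [ 0.62849817 -0.14727162  0.055     ]
```

View pics/w1.png

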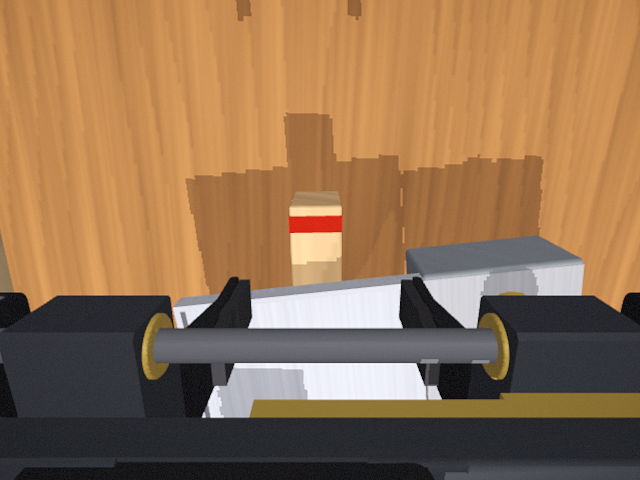

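The wrist view shows the chock with its red stripe at (316,225), between the open fingers and free of the pan lip. Next: descend, grip and draw it out.

Request:
carry_out --steps '[[[0.16, -0.16, 0.85], [0, 0, 0]], [[0, 0, 0.85], [0, 0, 0]], [[0, 0, 0.85], [0, 0, 0]], [[0, 0, 0.85], [0, 0, 0]], [[0, 0, 0.85], [0, 0, 0]], [[0, 0, 0.85], [0, 0, 0]], [[0, 0, 0], [0, 0, 0]], [[0, 0, 0], [0, 0, 0]]]'

```text
time: 6.75
position: [0.6261, -0.1511, 0.0217]
orientation: [-179.9, -0.0, -88.2]
force: [0.5, -0.7, -0.5]
width: 0.8
grasp_force: 0.0
```

Request:
carry_out --steps '[[[0, 0, 0], [0, 0, 0]], [[0, 0, 0], [0, 0, 0]], [[0, 0, 0], [0, 0, 0]], [[0, 0, 0], [0, 0, 0]], [[0, 0, 0], [0, 0, 0]], [[0, 0, 0], [0, 0, 0]], [[0, 0, 0], [0, 0, 0]]]' --jaw 0

```text
time: 7.45
position: [0.6243, -0.1511, 0.0203]
orientation: [179.9, -0.0, -88.2]
force: [-1.7, -0.2, 3.5]
width: 0.41
grasp_force: 29.9
```

Request:
carry_out --steps '[[[0.2, 0, 0], [0, 0, 0]], [[0.35, 0, 0], [0, 0, 0]], [[0.35, 0, 0], [0, 0, 0]], [[0.35, 0, 0], [0, 0, 0]], [[0.35, 0, 0], [0, 0, 0]], [[0.35, 0, 0], [0, 0, 0]], [[0.35, 0, 0], [0, 0, 0]], [[0.35, 0, 0], [0, 0, 0]], [[0.35, 0, 0], [0, 0, 0]], [[0.35, 0, 0], [0, 0, 0]], [[0.35, 0, 0], [0, 0, 0]], [[0.35, 0, 0], [0, 0, 0]], [[0.3, 0, 0], [0, 0, 0]], [[0, 0, 0], [0, 0, 0]]]'

```text
time: 8.85
position: [0.6284, -0.2616, 0.0203]
orientation: [-180.0, -0.1, -88.3]
force: [-0.1, -2.2, 3.6]
width: 0.413
grasp_force: 29.9
```

Request:
carry_out --steps '[[[0, 0, 0], [0, 0, 0]], [[0, 0, 0], [0, 0, 0]], [[0, 0, 0], [0, 0, 0]], [[0, 0, 0], [0, 0, 0]], [[0, 0, -1], [0, 0, 0]], [[0, 0, -1], [0, 0, 0]], [[0, 0, -1], [0, 0, 0]], [[0, 0, -1], [0, 0, 0]], [[0, 0, -1], [0, 0, 0]]]' --jaw 0.75

```text
time: 9.75
position: [0.628, -0.2595, 0.1459]
orientation: [180.0, 0.0, -88.2]
force: [0.4, -0.1, 0.1]
width: 0.749
grasp_force: 0.0
```

```bash
cat >> h.py <<'E'
def needle(n):
    "needle/green angle from top view"
    im=cams.grab_frame("top");cv2.imwrite(f"pics/{n}.png",im)
    h=cv2.cvtColor(im,cv2.COLOR_BGR2HSV).astype(int)
    H=np.array([.0195,.2073])
    yy,xx=np.mgrid[185:270,205:290];P=[]
    c=(245.6,226.8)
    r=np.hypot(xx-c[0],yy-c[1]);hh=h[185:270,205:290]
    rd=((hh[...,0]<10)|(hh[...,0]>170))&(hh[...,1]>70)&(r>8)&(r<38)
    gr=(hh[...,0]>50)&(hh[...,0]<85)&(hh[...,1]>120)&(r>8)&(r<38)
    out=[]
    for m in (rd,gr):
        y,x=np.nonzero(m); p=np.array([sc(at("top",(a+205,b+185),.069))-H for a,b in zip(x,y)])
        d=p.mean(0);out.append((len(x),round(float(np.arctan2(d[0],d[1])),3)))
    print("needle,green",out)
    return im
def slugs(im):
    h=cv2.cvtColor(im,cv2.COLOR_BGR2HSV)[140:330,275:500]
    m=((h[...,0]>18)&(h[...,0]<32)&(h[...,1]>150)).astype(np.uint8)
    n,L,S,c=cv2.connectedComponentsWithStats(m)
    for i in range(1,n):
        if S[i,4]>100:
            p=at("top",c[i]+[275,140],.079);print("slug",S[i,4],np.round(p,4),np.round(sc(p),4))
E
python3 - <<'E'
from h import *
im=needle("top1");slugs(im)
for r in landmark_of("top","chock_grip")[:2]: print(r["conf"],r["xy"],sc(at("top",r["xy"],.0275)))
E
```

```text
needle,green [(58, 0.499), (152, 1.111)]
slug 525 [ 0.482  -0.0949  0.079 ] [-0.0865 -0.0934]
slug 991 [0.4704 0.0316 0.079 ] [-0.0814  0.0335]
slug 1016 [ 0.464  -0.0316  0.079 ] [-0.096  -0.0283]
slug 478 [0.4641 0.0963 0.079 ] [-0.0792  0.0984]
0.97 [530.8, 179.5] [ 0.03987288 -0.27479631]
```

View pics/top1.png

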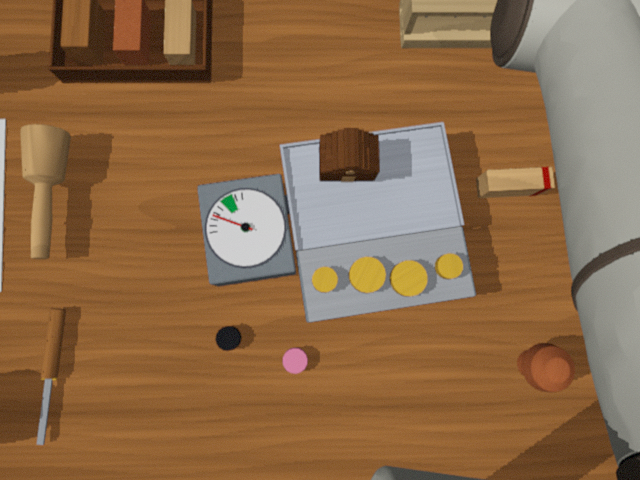

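The chock is out, lying at (515,181) at scale y about -0.275. The needle reads 0.50 and the green middle is 1.11, so 0.43 to 0.79 is needed. One large slug gives about 1.00, which is within tolerance. I'll push the large slug at (367,274) with a two-finger fork.

Request:
carry_out --steps '[[[0, 0, -0.1], [0, 0, -0.997]], [[0, 0, -0.1], [0, 0, -0.997]], [[0, 0, -0.1], [0, 0, -0.997]], [[0, 0, -0.1], [0, 0, -0.997]], [[0, 0, -0.1], [0, 0, -0.997]], [[0, 0, -0.1], [0, 0, -0.997]], [[0, 0, -0.1], [0, 0, -0.997]], [[0, 0, -0.1], [0, 0, -0.997]], [[0, 0, -0.1], [0, 0, -0.997]], [[0, 0, -0.1], [0, 0, -0.997]], [[0, 0, -0.1], [0, 0, -0.997]], [[0, 0, -0.1], [0, 0, -0.997]], [[0, 0, -0.1], [0, 0, -0.997]], [[0, 0, -0.1], [0, 0, -0.997]], [[0, 0, -0.1], [0, 0, -0.997]], [[0, 0, -0.1], [0, 0, -0.997]]]' --jaw 0.3

```text
time: 11.45
position: [0.6278, -0.2594, 0.1839]
orientation: [-179.9, 0.1, 7.8]
force: [-0.4, 0.1, 1.3]
width: 0.297
grasp_force: 0.0
```

Request:
carry_out --steps '[[[-0.56, -0.951, 0], [0, 0, 0]], [[-0.56, -0.951, 0], [0, 0, 0]], [[-0.56, -0.951, 0], [0, 0, 0]], [[-0.56, -0.951, 0], [0, 0, 0]], [[-0.56, -0.951, 0], [0, 0, 0]], [[-0.56, -0.951, 0], [0, 0, 0]], [[-0.56, -0.951, 0], [0, 0, 0]], [[-0.56, -0.951, 0], [0, 0, 0]], [[-0.56, -0.951, 0], [0, 0, 0]], [[-0.56, -0.951, 0], [0, 0, 0]], [[-0.56, -0.951, 0], [0, 0, 0]], [[-0.56, -0.951, 0], [0, 0, 0]], [[-0.56, -0.951, 0], [0, 0, 0]], [[0, 0, 0], [0, 0, 0]], [[0, 0, 0], [0, 0, 0]], [[0, 0, 0], [0, 0, 0]]]'

```text
time: 13.05
position: [0.4076, 0.0227, 0.1848]
orientation: [180.0, 0.0, 7.5]
force: [-0.4, -0.4, 0.0]
width: 0.301
grasp_force: 0.0
```

Run:
```python
from h import *
s=status.sense();print(s["position"],s["orientation"],s["width"],sc(s["position"]))
d=wo([-.145,.0335])-np.array(s["position"])[:2]; y=np.radians(s["orientation"][2])
print("tool shift",d@[np.cos(y),np.sin(y)],d@[np.sin(y),-np.cos(y)])
```

```text
[0.40756678 0.02270102 0.1848042 ] [1.79990572e+02 1.82102870e-02 7.49645311e+00] 0.30086428270709165 [-0.14487929  0.03289297]
tool shift -0.00012075045433968525 -0.0006070255094133772
```

Request:
carry_out --steps '[[[0, 0, 0.96], [0, 0, 0]], [[0, 0, 0.96], [0, 0, 0]], [[0, 0, 0.96], [0, 0, 0]], [[0, 0, 0.96], [0, 0, 0]], [[0, 0, 0.96], [0, 0, 0]], [[0, 0, 0], [0, 0, 0]], [[0, 0, 0], [0, 0, 0]], [[0, 0, 0], [0, 0, 0]]]'

```text
time: 13.85
position: [0.4085, 0.023, 0.066]
orientation: [-180.0, -0.1, 7.5]
force: [-0.9, 0.3, 0.4]
width: 0.299
grasp_force: 0.0
```

Request:
carry_out --steps '[[[0.3, 0, 0], [0, 0, 0]], [[0.3, 0, 0], [0, 0, 0]], [[0.2, 0, 0], [0, 0, 0]], [[0.2, 0, 0], [0, 0, 0]], [[0.2, 0, 0], [0, 0, 0]], [[0.2, 0, 0], [0, 0, 0]], [[0.2, 0, 0], [0, 0, 0]], [[0.2, 0, 0], [0, 0, 0]], [[0.2, 0, 0], [0, 0, 0]]]'

```text
time: 14.75
position: [0.4541, 0.0283, 0.0644]
orientation: [179.9, 0.4, 7.5]
force: [-6.6, -0.2, 4.8]
width: 0.305
grasp_force: 3.1
```

Request:
carry_out --steps '[[[0.2, 0, 0], [0, 0, 0]], [[0.2, 0, 0], [0, 0, 0]], [[0.2, 0, 0], [0, 0, 0]], [[0.2, 0, 0], [0, 0, 0]], [[0.2, 0, 0], [0, 0, 0]], [[0.2, 0, 0], [0, 0, 0]], [[0.2, 0, 0], [0, 0, 0]], [[0.2, 0, 0], [0, 0, 0]], [[0.2, 0, 0], [0, 0, 0]], [[0.2, 0, 0], [0, 0, 0]], [[0.2, 0, 0], [0, 0, 0]], [[0.2, 0, 0], [0, 0, 0]], [[0.2, 0, 0], [0, 0, 0]], [[0.2, 0, 0], [0, 0, 0]], [[0.2, 0, 0], [0, 0, 0]], [[0, 0, 0], [0, 0, 0]], [[0, 0, 0], [0, 0, 0]]]'

```text
time: 16.45
position: [0.5323, 0.0395, 0.0653]
orientation: [-180.0, -0.1, 7.5]
force: [0.3, -0.2, 0.2]
width: 0.3
grasp_force: 0.1
```

Run:
```python
from h import *
s=status.sense();print(s["position"],sc(s["position"]),s["force"])
im=needle("top2");slugs(im)
```

```text
[0.53234405 0.03951287 0.06532005] [-0.01897512  0.03327428] [ 0.32488993 -0.18982928  0.2058235 ]
needle,green [(20, 0.968), (90, 1.155)]
slug 510 [ 0.4821 -0.0948  0.079 ] [-0.0863 -0.0934]
slug 1001 [ 0.464  -0.0317  0.079 ] [-0.096  -0.0284]
slug 483 [0.4642 0.0966 0.079 ] [-0.079   0.0987]
```

View pics/top2.png

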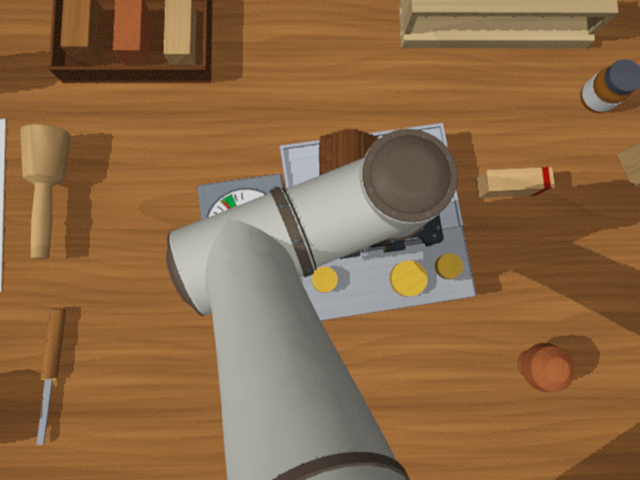

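The needle tip now shows within the green, though the arm partly hides the dial. I'll back off and look again.

Request:
carry_out --steps '[[[-0.5, 0, 0], [0, 0, 0]], [[-0.8, 0, 0], [0, 0, 0]], [[-0.3, 0, 0], [0, 0, 0]], [[0, 0, -1], [0, 0, 0]], [[0, 0, -1], [0, 0, 0]], [[0, 0, -1], [0, 0, 0]], [[0, 0, -1], [0, 0, 0]], [[0, 0, -1], [0, 0, 0]], [[0, 1, 0], [0, 0, 0]], [[0, 1, 0], [0, 0, 0]], [[0, 1, 0], [0, 0, 0]], [[0, 1, 0], [0, 0, 0]], [[0, 1, 0], [0, 0, 0]], [[0, 1, 0], [0, 0, 0]], [[0, 1, 0], [0, 0, 0]], [[0, 1, 0], [0, 0, 0]], [[0, 1, 0], [0, 0, 0]], [[0, 1, 0], [0, 0, 0]], [[0, 1, 0], [0, 0, 0]], [[0, 0, 0], [0, 0, 0]]]'

```text
time: 18.5
position: [0.5285, -0.2411, 0.1902]
orientation: [179.9, -0.1, 7.3]
force: [0.1, -0.7, -0.5]
width: 0.298
grasp_force: 0.0
```

Run:
```python
from h import *
im=needle("top3");slugs(im)
s=status.sense();print(s["time"],s["position"],s["force"])
for r in landmark_of("top","house_mid")[:1]: print("house",r["conf"],at("top",r["xy"],.092))
cv2.imwrite("pics/crop3.png",cv2.resize(im[110:330,185:565],(760,440),interpolation=cv2.INTER_CUBIC))
```

```text
needle,green [(54, 0.993), (97, 1.165)]
slug 920 [0.5618 0.0433 0.079 ] [0.0107 0.0332]
slug 523 [ 0.4819 -0.0949  0.079 ] [-0.0865 -0.0934]
slug 1008 [ 0.464  -0.0318  0.079 ] [-0.096  -0.0285]
slug 480 [0.4641 0.0964 0.079 ] [-0.0792  0.0986]
18.55 [ 0.52808158 -0.23982222  0.19012712] [ 0.22472887 -0.22777613 -0.05526347]
house 0.83 [0.65042775 0.0572338  0.092     ]
```

View pics/crop3.png

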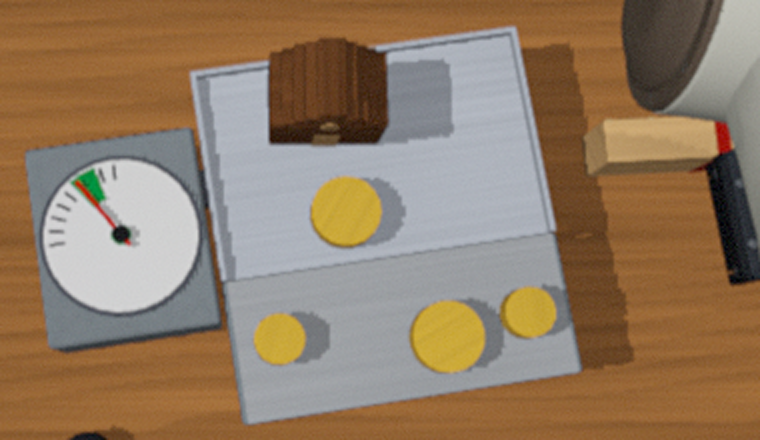

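The crop shows the large slug flat on the pan at scale x +0.011, with the other three still on the ledge. The chock is clear and the house is standing. The needle (0.99) is inside the green sector (middle 1.11).

```bash
python3 -c "
from plant import env;print(env.close_job())"
```

```text
the job is handed in; nothing more can be done
None
```

I drew the chock clear and pushed one large slug onto the pan; the needle rests inside the green sector (0.99 rad against a middle of 1.11), and I handed the job in, though no verdict came back.

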